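# Open the glaze mill jar

### The job

Open the glaze mill jar: with the red T-key from the wooden block, turn the jar's slotted lock screw about a quarter turn anticlockwise so that its tab clears the blue stopper, and put the key back. Work the tight stopper loose by twisting it back and forth as you pull it up, so that the jar stays down on its board, and stand it gently upright in the terracotta saucer. Leave the three small open pots nearby alone.

Things in the scene. Friction and masses are not known exactly. Their poses are not given: they have to be found in the camera images.
- stand: square plywood opening board, 140 x 140 x 12 mm, fixed to the counter, with four light wood battens (74 x 11 mm, tops 24 mm above the counter) that surround the jar's square foot with 2 mm play; origin at the centre of its underside, z up
- jar: white porcelain mill jar, 92 mm across, in a steel frame with a square 110 mm foot and a 108 mm top plate (top at 80 mm, corner nuts to 89 mm); 1.7 kg, loose, stands on the board between the battens, which stop it turning. Origin: centre of the foot's underside, 12 mm above the counter; z up through the neck. The lock screw stands at x = +42 mm, y = 0
- jar_mouth (a point): centre of the jar's mouth, level with the neck's rim, 92 mm above the jar's origin; the neck is 60 mm across, its bore 37 mm. A sprung rubber seal in the bore, 3 to 13 mm below this point, squeezes the stopper's plug, which is out of the seal once raised 17 mm
- stopper: blue ceramic stopper, 0.11 kg: plug 34 mm across, 20 mm long; flange 54 mm across (20 to 28 mm above the origin); grip bar 38 mm long (x), 13 mm thick (y), 28 to 59 mm above the origin. Origin: centre of the plug's flat underside, z up. Starts fully home, origin 72 mm above the jar's (bar top 131 mm above it), its x along the jar's x
- stopper_bar (a point): middle of the stopper's grip bar, 45 mm above its origin. The seal holds so tightly (20 to 31 N) that a straight pull lifts the whole jar (17 N); while the stopper is turned to and fro by 0.3 rad or more (taking 0.2 to 0.5 N m) it slides up with 5 to 10 N if raised slowly, a few mm a swing
- lock_screw (a joint): angle of the captive lock screw, rad, about the jar's z, positive anticlockwise seen from above: starts between 0 and 0.25 with the tab over the stopper's flange; from 1.05 the tab is clear; stop at 1.6. Turning it takes about 0.1 N m
- lock_slot (a point): centre of the floor of the slot in the lock screw's brass head, 107 mm above the jar's origin. The head is 24 mm across, its top 7.3 mm above this point; the slot runs right across it, 7.5 mm wide (the key's blade has about 0.25 rad of slack in it), along this point's x, which turns with the screw (angle 0: the jar's x). The tab, 4 mm thick, under the head reaches 21 mm from the axis along -x
- key: T-key, 0.1 kg: flat steel blade 18 mm wide (x), 3 mm thick (y), 12 mm high; 8 mm round shaft; 27 mm collar at 40 to 45 mm; red handle bar 60 mm long (x), 13 mm thick (y), from 62 to 86 mm. Origin: the blade's lower edge, on the shaft's axis; z up to the handle. Starts upright in the block, its x along the block's x (half a turn makes no difference)
- key_handle (a point): middle of the key's red handle bar, 74 mm above the key's origin; the bar is 60 mm long (x), 13 mm thick (y), 24 mm high
- key_block: wooden block 85 x 66 x 50 mm, fixed; in its top a slot 26 mm long (block's x) and 12 mm wide (block's y), 44 mm deep, takes the key's blade; the key then hangs by its collar on the block's top, its origin 10 mm above the block's. Origin at the centre of the block's underside, z up
- saucer: round terracotta saucer, 160 mm across at the rim, rim 18 mm high, flat floor about 95 mm across, 5 mm above the origin; loose. Origin at the centre of its underside, z up
- water_pot: speckled pot, 68 mm across, 63 mm high, a bystander; origin at the centre of its underside
- slip_pot: low off-white pot, 67 mm across, 34 mm high, a bystander; origin at the centre of its underside
- test_pinch_pot: small cream pinch pot, 62 mm across, 38 mm high, a bystander; origin at the centre of its underside
Things that resemble listed ones, but are neither listed nor needed, are in the scene too. There is more than one size of the stopper; the one meant has the size given above.

How it is judged:
On the way, in this order (a step that is already met when the one before it is completed fails the run):
1. with the key's blade in the slot, the lock screw is turned anticlockwise until its tab is clear of the stopper (value of joint lock_screw above 1.05 rad and distance between key and lock_slot below 0.012 m), for 0.1 s.
2. the key is back in its block and let go (horizontal distance between key and key_block below 0.01 m and z of key in the frame of key_block below 0.02 m and angle between key's own z axis and vertical below 0.15 rad and contact force between the fingers and key below 0.1 N), for 0.2 s.
3. the stopper, still in the neck, is twisted at least 0.15 rad out of line with the jar (angle between the x axis of stopper and the x axis of jar, either way round above 0.15 rad and z of stopper in the frame of jar below 0.088 m), for 0.02 s.
4. the stopper, still in the neck, is twisted back to within 0.1 rad of its starting line (angle between the x axis of stopper and the x axis of jar, either way round below 0.1 rad and z of stopper in the frame of jar below 0.088 m), for 0.02 s.
At the end, for the whole second after the job is handed in: The stopper stands still and upright (0.15 rad) on the saucer's floor within 35 mm of its centre, the saucer flat on the counter; lock screw at 1.05 rad or more; key upright in its block, down within 10 mm; jar flat on its board between the battens (horizontal distance between stopper and saucer below 0.035 m and z of stopper in the frame of saucer below 0.012 m and angle between each of stopper, key's own z axis and vertical below 0.15 rad and linear speed of stopper below 0.02 m/s and height (world z) of saucer below 0.01 m and angle between saucer's own z axis and vertical below 0.1 rad and value of joint lock_screw above 1.05 rad and horizontal distance between key and key_block below 0.01 m and z of key in the frame of key_block below 0.02 m and horizontal distance between jar and stand below 0.008 m and z of jar in the frame of stand below 0.016 m and angle between jar's own z axis and vertical below 0.05 rad); the robot touches nothing.
It fails at once if the jar is lifted more than 10 mm off its board or tipped more than 0.15 rad (z of jar in the frame of stand above 0.022 m or angle between jar's own z axis and vertical above 0.15 rad).
It fails at once if the stopper is dropped or thrown: it moves faster than 0.7 m/s out of the fingers (linear speed of stopper above 0.7 m/s and contact force between the fingers and stopper below 0.1 N).
It fails at once if a bystander pot is moved more than 25 mm (distance of any of water_pot, slip_pot, test_pinch_pot from where it was at the start of the episode above 0.025 m).
It also fails if it takes over 72 s, if anything falls off the work surface, if the arm or the gripper's body presses on something with over 40 N, if the wrist force passes 120 N, or if a joint passes its speed limit or range.

### The arm

A 7-joint arm with a two-finger parallel gripper is mounted at the origin on a cart in front of the work surface, level with it; the furniture and walls round the work are solid. World frame = base frame: x ahead of the robot, y to its left, z up, the work surface at z = 0. Lengths are in m, angles in rad, forces in N, time in s.
With the tool pointing down it reaches from about 0.4 to 0.85 m from the base axis. Payload 4.5 kg.
Tool frame: the origin (TCP) lies between the finger pads; the fingertips stand 11 mm ahead of it and the grasp point (between the pads) lies 8 mm behind it (r.nose_length is the distance from the TCP to the fingertips, in m); z points along the fingers, y is the line along which they close (so a half turn about z gives the same grasp; the last joint's range is limited). The gripper opens to 88 mm and grips with 3 to 60 N. Pads are 18 mm wide; open, the fingers measure 123 mm over their backs; the gripper's body (75 mm by 187 mm) begins 45 mm behind the grasp point.
Start: joints at [1.306, 0.689, -0.195, 1.565, 0.157, 0.902, -0.215], TCP at [0.184, -0.597, 0.25] pointing down, gripper open.
Joint ranges: [-3.01, 3.01], [-0.46, 2.08], [-1.47, 1.51], [0.13, 2.56], [-1, 4.14], [0.04, 2.09], [-2.66, 2.66]. Speed limits (rad/s): [2.57, 2.57, 3.14, 3.14, 3.14, 3.14, 3.14].

### API

Orientations are given as a unit quaternion [x, y, z, w].
In Python, from plant import get_state, snapshot, camera_model, r gives the robot as it stands.
- The arm moves only by the shell command python3 -m inch 'ROWS' [FORCE]. ROWS is text: rows parted by semicolons, each of 7 numbers parted by spaces: the opening, from -1 (shut) to 1 (fully open), then the shift along the tool's x, y, z in m, then the turn, a rotation vector about the tool's x, y, z in rad. A call has 1 to 20 rows; each row shifts and turns the commanded pose from where the row before left it, along the tool's axes as they then stand; what a row does not reach is not made up. A row lasts 1/12 s, in which the tool goes at most 41.7 mm and 7.16 degrees, less where a joint would pass 70% of its speed; a pose out of reach is approached as far as the arm can. A call is refused whole if a number of a shift passes 0.0417 or a number of a turn 0.125, either way. A call with a gripper value outside its range is refused whole. The fingers move at their own pace and stop on an object; FORCE is the grip in N (left out, the last holds). Time passes only in rows, so rows that do not move let the fingers close. It gives the time, the measured TCP pose, the force, the opening and the grip force at its end, in the units of the state.
- get_state(): the state, without advancing time (a new reading comes with each control period).
- snapshot(name): name is "scene" or "side" or "wrist"; returns (picture, depth): 400x640x3 uint8, red, green, blue; 400x640 float32, m along the optical axis (not along the pixel's ray), 0 where there is no reading.
- camera_model(name): a dict with "intrinsics" (3x3 intrinsics, pixels), "dist" ([k1, k2, p1, p2, k3] as OpenCV has them; the pictures are not rectified), "view" (4x4, takes a point from world to camera coordinates). Camera axes: x right, y down, z forward; pixel columns grow to the right and rows downward; lengths in m; the calibration is good to about 2 mm. A picture is of the moment at which its call begins: read the wrist's pose just before it. camera_model takes no time and is no camera call; for the wrist camera it gives the pose at the moment of the call.
- r.finish_job(): hands the job in; it is judged then, once.
The state is a dict: "clock": time; "q": joint angles; "qd": joint speeds; "joint_torque": joint torques, N m; "tool_pos": TCP position; "eef_rot": TCP orientation; "contact_force": force on the tool from outside, world axes, zero at the start; "moment": the same for the moment, N m; "opening": opening from 0.0 (shut) to 1.0 (fully open); "finger_force": force on a finger pad.
Only numpy, scipy, OpenCV 4.12 (cv2) and the standard library are available. Lean on these libraries where they do the work, as an engineer would, in place of code of your own. Each camera call takes 0.05 s, during which the arm holds its last target. There are 200 camera calls.

## Working session

There is one attempt and no reset: what is moved stays moved. The work goes in short steps, Python scripts to look and compute and a shell command to move; the robot and the scene stay as the last step left them, time stands still between calls to the robot, and variables do not carry over. Pictures are saved under pics/ and viewed, at most 10 in all, crops included, and the job is handed in when it is done.

```bash
ls; mkdir -p pics; python3 - <<'E'
from plant import get_state, snapshot, camera_model, r
import cv2,numpy as np
s=get_state();print({k:np.round(v,3) for k,v in s.items()})
for n in("scene","side"):
    p,d=snapshot(n);cv2.imwrite(f"pics/{n}0.png",p[:,:,::-1]);np.save(f"pics/{n}0.npy",d)
    m=camera_model(n);print(n,m);print((d>0).mean())
E
```

```text
pics
{'clock': np.float64(0.0), 'q': array([ 1.306,  0.69 , -0.194,  1.566,  0.157,  0.902, -0.215]), 'qd': array([ 0.   ,  0.001,  0.001, -0.001,  0.   ,  0.   ,  0.001]), 'joint_torque': array([-0.0000e+00, -5.2757e+01, -1.2670e+00, -1.5343e+01, -5.3000e-02,
        7.0000e-03,  0.0000e+00]), 'tool_pos': array([ 0.184, -0.597,  0.249]), 'eef_rot': array([ 0.989,  0.149, -0.   , -0.001]), 'contact_force': array([ 0.254, -0.717, -0.86 ]), 'moment': array([-0.015, -0.031, -0.011]), 'finger_force': np.float64(0.0), 'opening': np.float64(1.003)}
scene {'intrinsics': array([[369.4793115 ,   0.        , 322.13600206],
       [  0.        , 369.4793115 , 189.25647284],
       [  0.        ,   0.        ,   1.        ]]), 'dist': array([-0.07920763,  0.        ,  0.        ,  0.        ,  0.        ]), 'view': array([[-0.85476589, -0.51843633,  0.02447528,  0.38480662],
       [-0.29271608,  0.44259723, -0.84759955,  0.28575262],
       [ 0.42859371, -0.73166349, -0.53007167,  0.63982026],
       [ 0.        ,  0.        ,  0.        ,  1.        ]])}
0.99620703125
side {'intrinsics': array([[485.10530476,   0.        , 315.91041583],
       [  0.        , 485.10530476, 198.38969236],
       [  0.        ,   0.        ,   1.        ]]), 'dist': array([0.04175524, 0.        , 0.        , 0.        , 0.        ]), 'view': array([[ 0.22463637, -0.97433518,  0.01447244, -0.24347739],
       [-0.44945523, -0.11677841, -0.88563694,  0.30440161],
       [ 0.8645973 ,  0.19244156, -0.46415272,  1.05438439],
       [ 0.        ,  0.        ,  0.        ,  1.        ]])}
0.996
```

View pics/scene0.png

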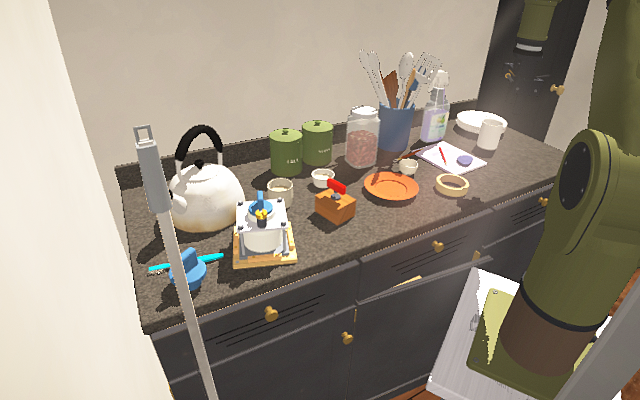

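View pics/side0.png

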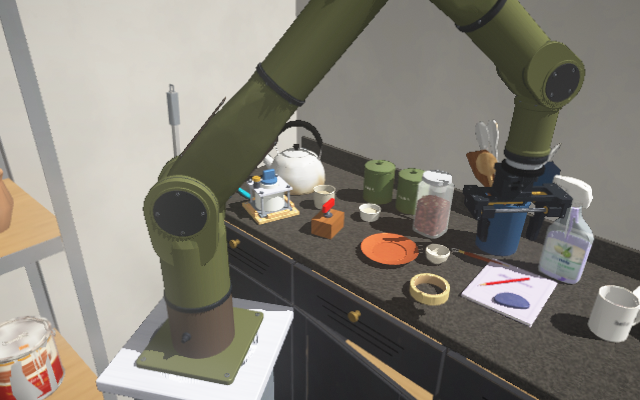

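Scene view: the stopper in the jar is at (260,205). Its lookalikes are the big blue stopper at (187,270) and the slate oval at (465,160). The key is the red bar in the block at (336,187), with a red pen at (442,155). The saucer is the orange disc at (391,188), with a cream ring at (453,185) and a white bowl at (480,120). The brass lock screw is at about (262,217). I choose the jar stopper, the block's key and the orange saucer.

```bash
cat > h.py <<'E'
from plant import get_state, snapshot, camera_model, r
import cv2,numpy as np
from scipy.spatial.transform import Rotation as R
def cloud(n,d=None,m=None,p=None):
    "per-pixel world points"
    if m is None: m=camera_model(n)
    if d is None: p,d=snapshot(n)
    K,D,V=m["intrinsics"],m["dist"],m["view"]
    v,u=np.mgrid[:400,:640]
    uv=cv2.undistortPoints(np.c_[u.ravel(),v.ravel()].astype(float)[:,None],K,D)[:,0]
    P=np.c_[uv,np.ones(len(uv))]*d.reshape(-1,1)
    return ((P-V[:3,3])@V[:3,:3]).reshape(400,640,3)
def hsv(p): return cv2.cvtColor(np.ascontiguousarray(p),cv2.COLOR_RGB2HSV)
def rect(xy):
    (c,s,a)=cv2.minAreaRect(np.ascontiguousarray(xy,dtype=np.float32)*1000)
    if s[0]<s[1]: a+=90; s=s[::-1]
    return np.round(np.array(c)/1000,4),np.round(s,1),round((a+90)%180-90,1) # centre m, sides mm, long axis deg
E
python3 - <<'E'
from h import *
for n in("scene","side"):
    p=cv2.imread(f"pics/{n}0.png")[:,:,::-1];d=np.load(f"pics/{n}0.npy")
    X=cloud(n,d); H=hsv(p); h,s,v=H[...,0],H[...,1],H[...,2]
    z=X[...,2]; on=(z>0.003)&(z<.3)&(X[...,0]<1)
    def rep(t,m):
        k,l,st,c=cv2.connectedComponentsWithStats((m&on).astype('uint8'))
        for i in range(1,k):
            if st[i,4]>25:
                q=X[l==i]; print(n,t,st[i],np.round(c[i]),"med",np.round(np.median(q,0),3),"zmax",np.round(q[:,2].max(),3),"rect",*rect(q[:,:2]))
    rep("blue",(h>100)&(h<115)&(s>130)); rep("red",((h<4)|(h>176))&(s>190)&(v>120)); rep("orange",(h>=5)&(h<15)&(s>170)&(v>90)); rep("yellow",(h>20)&(h<32)&(s>170)&(v>120))
    for q in([(280,188),(322,177),(408,167)] if n=="scene" else [(324,196),(370,212),(438,254)]): print(q,X[q[1],q[0]])
E
```

```text
scene blue [249 203  12  12  32] [253. 209.] med [0.588 0.059 0.113] zmax 0.12 rect [0.5949 0.0563] [36.9 17.3] -21.2
scene blue [182 258  11  33  52] [187. 276.] med [0.624 0.23  0.043] zmax 0.081 rect [0.6192 0.2324] [26.1  5.5] -35.4
scene red [327 179  19  15 167] [336. 186.] med [ 0.509 -0.16   0.089] zmax 0.097 rect [ 0.5104 -0.1642] [58.1 15. ] -15.1
scene orange [402 150  18   8  33] [410. 154.] med [ 0.461 -0.604  0.007] zmax 0.011 rect [ 0.4586 -0.6083] [89.1  8.3] 73.1
scene orange [370 172  37  18 125] [386. 181.] med [ 0.47  -0.39   0.008] zmax 0.019 rect [ 0.4537 -0.3855] [107.4  69.1] 26.3
scene orange [391 172  19   7  52] [399. 175.] med [ 0.438 -0.428  0.015] zmax 0.019 rect [ 0.4318 -0.4249] [60.  21.7] 0.2
scene orange [316 197  25  23 190] [327. 208.] med [ 0.519 -0.136  0.028] zmax 0.051 rect [ 0.5169 -0.142 ] [80.  23.4] -14.0
scene orange [340 200  16  23  53] [349. 213.] med [ 0.467 -0.169  0.013] zmax 0.05 rect [ 0.4701 -0.1569] [51.9  3.3] 76.3
(280, 188) [ 0.66811798 -0.1361614   0.03933473]
(322, 177) [ 0.62187886 -0.28141143  0.01856935]
(408, 167) [ 0.41875675 -0.45833193  0.03432381]
side red [323 199  11  14  91] [328. 205.] med [ 0.501 -0.168  0.088] zmax 0.097 rect [ 0.5082 -0.1675] [61.8 11.7] -15.0
side red [487 278  42   7  57] [508. 281.] med [ 0.364 -0.664  0.013] zmax 0.017 rect [ 0.3612 -0.6633] [112.6   8.9] -64.9
side orange [381 240  36  24 394] [402. 252.] med [ 0.433 -0.398  0.01 ] zmax 0.021 rect [ 0.423  -0.3864] [134.7  93.6] 4.3
(324, 196) [ 0.62612276 -0.13123232  0.05186126]
(370, 212) [ 0.61944383 -0.28150037  0.01810378]
(438, 254) [ 0.44543544 -0.49217189  0.00960854]
```

```bash
python3 - <<'E'
import cv2,numpy as np
a=cv2.imread("pics/scene0.png")[170:290,140:380];b=cv2.imread("pics/side0.png")[140:260,220:460]
cv2.imwrite("pics/crop0.png",np.vstack([cv2.resize(i,(600,300),interpolation=cv2.INTER_CUBIC) for i in(a,b)]))
E
```

```text
(no output)
```

View pics/crop0.png

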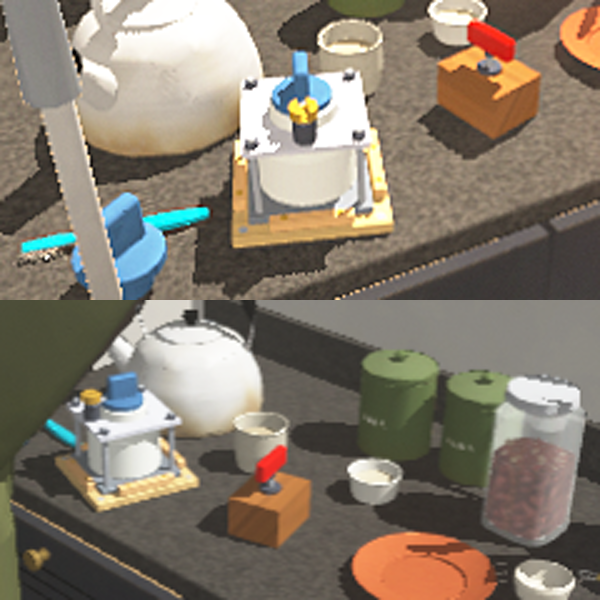

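The crop confirms the choices. The key bar is red, about 60×13 mm, yaw -15° at about (0.509,-0.166). The slim stopper is in the jar with the brass screw on the robot's side, and the big stopper lies on the counter. Next I move over the key.

```bash
python3 -m inch '1 .0273 -.0198 0 0 0 0;1 .0273 -.0198 0 0 0 0;1 .0273 -.0198 0 0 0 0;1 .0273 -.0198 0 0 0 0;1 .0273 -.0198 0 0 0 0;1 .0273 -.0198 0 0 0 0;1 .0273 -.0198 0 0 0 0;1 .0273 -.0198 0 0 0 0;1 .0273 -.0198 0 0 0 0;1 .0273 -.0198 0 0 0 0;1 .0273 -.0198 0 0 0 0;1 .0273 -.0198 0 0 0 0;1 .0273 -.0198 0 0 0 0;1 .0273 -.0198 0 0 0 0;1 .0273 -.0198 0 0 0 0;1 .0273 -.0198 0 0 0 0;1 0 0 0 0 0 .112;1 0 0 0 0 0 .112;1 0 0 0 0 0 .112;1 0 0 0 0 0 .112' && python3 -m inch '1 0 0 0 0 0 .112;1 0 0 0 0 0 0;1 0 0 0 0 0 0' 
python3 - <<'E'
from h import *
s=get_state();m=camera_model("wrist");p,d=snapshot("wrist")
cv2.imwrite("pics/w1.png",p[:,:,::-1]);np.save("pics/w1.npy",d)
X=cloud("wrist",d,m);H=hsv(p);h,S,v=H[...,0],H[...,1],H[...,2]
M=((h<4)|(h>176))&(S>190)&(v>90)&(X[...,2]>.06);top=M&(X[...,2]>.09)
for q in(M,top):
  if q.sum()>5: print(q.sum(),rect(X[q][:,:2]),np.median(X[q],0))
print(s["q"],s["tool_pos"],R.from_quat(s["eef_rot"]).as_matrix().round(3)); print(np.linalg.inv(m["view"])[:3].round(3))
E
```

```text
clock: 1.77
tool_pos: [0.508, -0.1656, 0.2494]
eef_rot: [0.997, -0.077, -0.0, -0.0]
contact_force: [0.7, 0.3, -0.5]
opening: 0.999
finger_force: 0.0
clock: 2.02
tool_pos: [0.508, -0.1658, 0.2495]
eef_rot: [0.992, -0.129, -0.0, 0.0]
contact_force: [-0.2, -0.7, -0.5]
opening: 1.001
finger_force: 0.0
605 (array([ 0.5374, -0.1739]), array([109.1,  11.7]), -15.1) [ 0.51593313 -0.16762898  0.09561118]
587 (array([ 0.5374, -0.1739]), array([109.1,  11.7]), -15.1) [ 0.51500407 -0.16740763  0.09565795]
[ 0.21104883  0.56848827  0.02871926  1.84618517 -0.02269336  0.72791939
 -1.57642069] [ 0.50800445 -0.16577333  0.24947534] [[ 0.967 -0.255 -0.001]
 [-0.255 -0.967 -0.   ]
 [-0.001  0.    -1.   ]]
[[-0.255 -0.915 -0.312  0.59 ]
 [-0.967  0.241  0.083 -0.189]
 [-0.001  0.323 -0.947  0.385]]
```

View pics/w1.png

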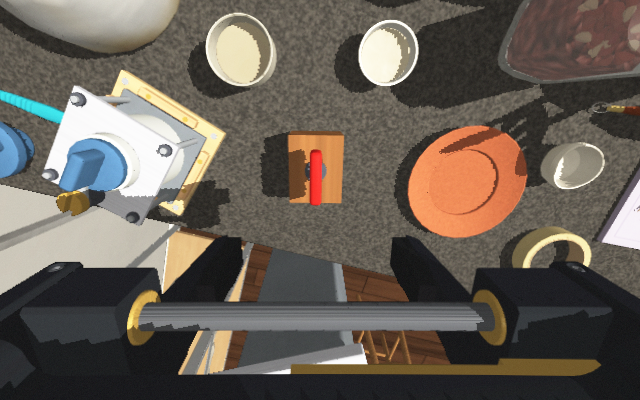

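The wrist view shows the key bar top at (316,177), jar at (110,165) with the blue stopper bar at (80,170) and brass screw at (72,200), saucer at (467,182), and pots at (241,50), (388,52), (573,165).

```bash
python3 - <<'E'
from h import *
p=cv2.imread("pics/w1.png")[:,:,::-1];d=np.load("pics/w1.npy")
X=cloud("wrist",d);H=hsv(p);h,S,v=H[...,0],H[...,1],H[...,2];z=X[...,2]
v_,u_=np.mgrid[:400,:640]
def rep(t,m,near):
    m=m&(np.hypot(u_-near[0],v_-near[1])<near[2]);q=X[m]
    print(t,m.sum(),"med",np.median(q,0).round(4),"z",np.percentile(q[:,2],[5,95]).round(4),rect(q[:,:2]) )
rep("red",((h<4)|(h>176))&(S>190)&(z>.094)&(z<.099),(316,177,45))
rep("block",(z>.047)&(z<.053)&(h>5)&(h<20),(316,170,50))
rep("bar",(h>95)&(h<120)&(S>100)&(z>.139)&(z<.147),(95,165,50))
rep("flange",(h>95)&(h<120)&(S>100)&(z>.106)&(z<.116),(95,165,50))
rep("plate",(z>.088)&(z<.096),(110,160,90))
rep("nuts",(z>.099)&(z<.105)&(v<110),(110,160,90))
rep("screwtop",(z>.118)&(z<.131)&(h>12)&(h<35),(72,200,30))
rep("saucerrim",(z>.013)&(z<.021)&(h<18)&(S>120),(467,182,75))
rep("saucerfloor",(z>.003)&(z<.008)&(h<18)&(S>120),(467,182,75))
for t,c in(("water",(241,50)),("slip",(388,52)),("pinch",(573,165))): rep(t,(z>.025)&(z<.08),(*c,40))
c=p[140:230,30:180];cv2.imwrite("pics/c1.png",cv2.resize(c[:,:,::-1],None,fx=5,fy=5,interpolation=cv2.INTER_CUBIC))
E
```

```text
red 534 med [ 0.5143 -0.1675  0.0958] z [0.0945 0.0971] (array([ 0.5127, -0.1672]), array([57.2, 11.7]), -15.2)
block 2881 med [ 0.519  -0.1709  0.0503] z [0.049  0.0514] (array([ 0.5121, -0.167 ]), array([85.4, 66.1]), -15.4)
bar 621 med [0.5863 0.0353 0.1427] z [0.1396 0.1444] (array([0.5858, 0.037 ]), array([36.5, 12.6]), -47.4)
flange 1457 med [0.5833 0.0261 0.1136] z [0.1088 0.1153] (array([0.5863, 0.0344]), array([52.1, 45.3]), 4.7)
plate 6545 med [0.5987 0.0247 0.0925] z [0.091  0.0939] (array([0.5865, 0.0385]), array([109.4, 109.1]), -47.9)
nuts 82 med [0.5538 0.0602 0.1013] z [0.0994 0.1046] (array([0.5828, 0.0386]), array([93.8, 91.8]), 41.7)
screwtop 614 med [0.5588 0.0675 0.1258] z [0.1189 0.1279] (array([0.5581, 0.0698]), array([26.5, 23.6]), -82.0)
saucerrim 3258 med [ 0.4354 -0.3725  0.016 ] z [0.0132 0.0186] (array([ 0.4318, -0.3584]), array([157.6, 157.1]), 76.1)
saucerfloor 3580 med [ 0.4323 -0.3605  0.0051] z [0.0039 0.0069] (array([ 0.4303, -0.3587]), array([100.2,  99.4]), -49.2)
water 4154 med [ 0.6606 -0.122   0.0422] z [0.0401 0.0624] (array([ 0.6573, -0.1235]), array([68.6, 68.1]), -57.3)
slip 797 med [ 0.6242 -0.291   0.0328] z [0.0261 0.0346] (array([ 0.6176, -0.2792]), array([65.9, 65.6]), -14.6)
pinch 1106 med [ 0.4293 -0.4899  0.0325] z [0.0259 0.0372] (array([ 0.4286, -0.486 ]), array([62.9, 58.8]), -76.3)
```

View pics/c1.png

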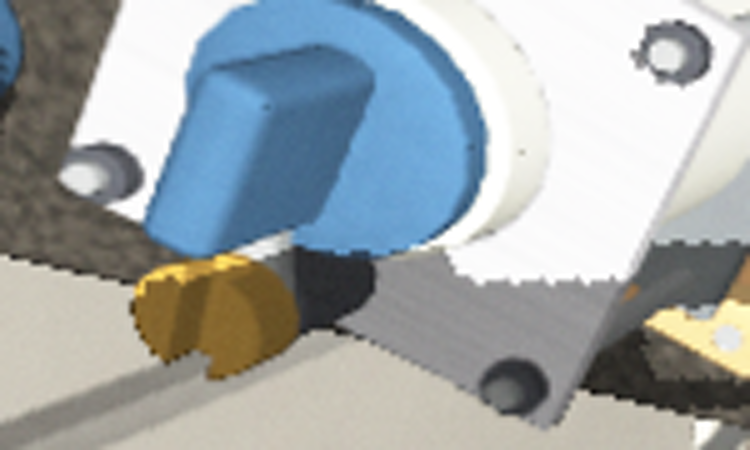

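The close crop shows the brass screw's slot running roughly towards the bar's line, with its dark tab over the flange; all the poses agree. Now I grasp the key.

```bash
python3 -m inch '1 .0042 0 .019 0 0 -.005;1 0 0 .019 0 0 0;1 0 0 .019 0 0 0;1 0 0 .019 0 0 0;1 0 0 .019 0 0 0;1 0 0 .019 0 0 0;1 0 0 .019 0 0 0;1 0 0 .019 0 0 0;1 0 0 .019 0 0 0;1 0 0 0 0 0 0;-1 0 0 0 0 0 0;-1 0 0 0 0 0 0;-1 0 0 0 0 0 0;-1 0 0 0 0 0 0;-1 0 0 0 0 0 0;-1 0 0 0 0 0 0;-1 0 0 0 0 0 0;-1 0 0 0 0 0 0' 45
python3 - <<'E'
from h import *
# slot direction: dark-ish pixels within the head top seen in w1
p=cv2.imread("pics/w1.png")[:,:,::-1];d=np.load("pics/w1.npy")
s=get_state();print(R.from_quat(s["eef_rot"]).as_euler("zyx"),s["q"][6])
E
```

```text
clock: 3.57
tool_pos: [0.5123, -0.1671, 0.0789]
eef_rot: [0.992, -0.128, 0.0, 0.0]
contact_force: [0.3, 0.5, -0.4]
opening: 0.421
finger_force: 0.0
[2.56062459e-01 3.19804472e-04 3.14141324e+00] -1.575656895427962
```

```bash
python3 -m inch '-1 0 0 0 0 0 0;-1 0 0 0 0 0 0;-1 0 0 0 0 0 0;-1 0 0 0 0 0 0;-1 0 0 0 0 0 0;-1 0 0 0 0 0 0;-1 0 0 0 0 0 0;-1 0 0 -.005 0 0 0;-1 0 0 -.02 0 0 0;-1 0 0 -.02 0 0 0;-1 0 0 -.02 0 0 0;-1 0 0 -.02 0 0 0;-1 0 0 -.02 0 0 0;-1 0 0 -.02 0 0 0;-1 0 0 -.02 0 0 0;-1 0 0 -.01 0 0 0;-1 0 0 0 0 0 0;-1 0 0 0 0 0 0'
python3 - <<'E'
from h import *
s=get_state();m=camera_model("wrist");p,d=snapshot("wrist")
cv2.imwrite("pics/w2.png",p[:,:,::-1]);np.save("pics/w2.npy",d)
X=cloud("wrist",d,m);H=hsv(p);h,S,v=H[...,0],H[...,1],H[...,2]
z=X[...,2]
M=((h<4)|(h>176))&(S>190)&(v>90)&(z>.15);q=X[M]
print(M.sum(),rect(q[:,:2]),np.percentile(q[:,2],[1,50,99]))
v_,u_=np.nonzero((z>.116)&(z<.131)&(h>12)&(h<35)&(S>120)&(X[...,1]>.03)&(X[...,1]<.11));print(len(v_),(v_.min(),v_.max(),u_.min(),u_.max()) if len(v_) else 0)
K=(z>.13)&(z<.26)&(np.hypot(X[...,0]-s["tool_pos"][0],X[...,1]-s["tool_pos"][1])<.04);print(K.sum(), X[K][:,2].min() if K.sum() else 0)
E
```

```text
clock: 5.07
tool_pos: [0.5121, -0.167, 0.2337]
eef_rot: [0.992, -0.128, 0.0, 0.0]
contact_force: [-0.3, -1.0, -1.3]
opening: 0.145
finger_force: 45.0
2249 (array([ 0.5462, -0.1783]), array([98.1, 14.2]), -15.1) [0.23308141 0.25052962 0.25254265]
647 (np.int64(200), np.int64(225), np.int64(43), np.int64(76))
4513 0.1656175732775106
```

```bash
python3 -m inch '-1 0 0 0 0 0 .1135;-1 0 0 0 0 0 .1135;-1 0 0 0 0 0 .1135;-1 0 0 0 0 0 .1135;-1 -.0121 -.0209 0 0 0 0;-1 -.0121 -.0209 0 0 0 0;-1 -.0121 -.0209 0 0 0 0;-1 -.0121 -.0209 0 0 0 0'
python3 - <<'E'
from h import *
for n,q in(("scene",[(155,180),(180,250),(200,350)]),("side",[(173,105),(176,145)])):
    X=cloud(n,np.load(f"pics/{n}0.npy"))
    for a in q: print(n,a,X[a[1],a[0]].round(3))
X=cloud("scene",np.load("pics/scene0.npy"));print("kettle",X[200,205],X[160,200],X[135,200],X[215,180])
print(get_state()["tool_pos"],get_state()["q"][6])
E
```

```text
clock: 5.78
tool_pos: [0.5292, -0.071, 0.2321]
eef_rot: [0.938, -0.348, -0.002, 0.001]
contact_force: [0.1, 1.0, -1.0]
opening: 0.142
finger_force: 45.0
scene (155, 180) [0.517 0.311 0.334]
scene (180, 250) [ 0.738  0.158 -0.001]
scene (200, 350) [ 0.508  0.316 -0.005]
side (173, 105) [0.52  0.297 0.344]
side (176, 145) [0.518 0.303 0.221]
kettle [0.7385239  0.06240231 0.08472405] [0.802998   0.00556562 0.14774465] [ 0.99324584 -0.16313611  0.10651981] [0.78348414 0.10709065 0.04999935]
[ 0.52917909 -0.07102051  0.23207642] -2.0714383321834418
```

```bash
python3 -m inch '-1 -.0121 -.0209 0 0 0 0;-1 -.0121 -.0209 0 0 0 0;-1 -.0121 -.0209 0 0 0 0;-1 -.0121 -.0209 0 0 0 0;-1 -.0121 -.0209 0 0 0 0;-1 -.0121 -.0209 0 0 0 0;-1 0 0 0 0 0 0;-1 0 0 0 0 0 0'
python3 - <<'E'
from h import *
s=get_state();m=camera_model("wrist");p,d=snapshot("wrist")
np.save("pics/w3.npy",d);cv2.imwrite("pics/w3.png",p[:,:,::-1])
X=cloud("wrist",d,m);H=hsv(p);h,S,v=H[...,0],H[...,1],H[...,2];z=X[...,2];t=s["tool_pos"]
near=np.hypot(X[...,0]-.558,X[...,1]-.07)
top=(h>12)&(h<35)&(S>120)&(z>.1235)&(z<.129)&(near<.03)
head=(z>.1235)&(z<.129)&(near<.02)
fl=(z>.116)&(z<.1225)&(h>10)&(h<38)&(S>120)&(near<.02)
for M in(top,fl):print(M.sum(),np.median(X[M],0).round(4),rect(X[M][:,:2]),cv2.minEnclosingCircle((X[M][:,:2]*1000).astype('float32')))
K=(z>.15)&(z<.175)&(np.hypot(X[...,0]-t[0],X[...,1]-t[1])<.03)
print("blade",K.sum(),np.median(X[K],0),rect(X[K][:,:2]))
print(t,np.degrees(np.arctan2(*R.from_quat(s["eef_rot"]).as_matrix()[[1,0],0])),s["q"][6])
q=p[90:290,220:420] if 0 else None
vv,uu=np.nonzero(top);c=(int(np.median(uu)),int(np.median(vv)));print(c)
y0,x0=max(c[1]-60,0),max(c[0]-80,0)
cv2.imwrite("pics/c3.png",cv2.resize(p[y0:y0+120,x0:x0+160,::-1],None,fx=5,fy=5,interpolation=cv2.INTER_CUBIC))
E
```

```text
clock: 6.45
tool_pos: [0.5559, 0.072, 0.2321]
eef_rot: [0.938, -0.346, -0.001, 0.001]
contact_force: [0.2, -1.4, -0.8]
opening: 0.141
finger_force: 45.0
324 [0.5585 0.0695 0.1267] (array([0.5582, 0.0697]), array([23. , 22.2]), 49.2) ((558.080322265625, 69.35340118408203), 12.119833946228027)
203 [0.5592 0.0691 0.1195] (array([0.5578, 0.0677]), array([22.9, 17.9]), -20.6) ((558.1639404296875, 69.89273071289062), 12.202116966247559)
blade 18 [0.56255046 0.06543446 0.16965667] (array([0.5624, 0.0653]), array([2.3, 0.7]), 44.4)
[0.55592763 0.07197421 0.23205093] -40.48781310582963 -2.306919640438533
(320, 195)
```

View pics/c3.png

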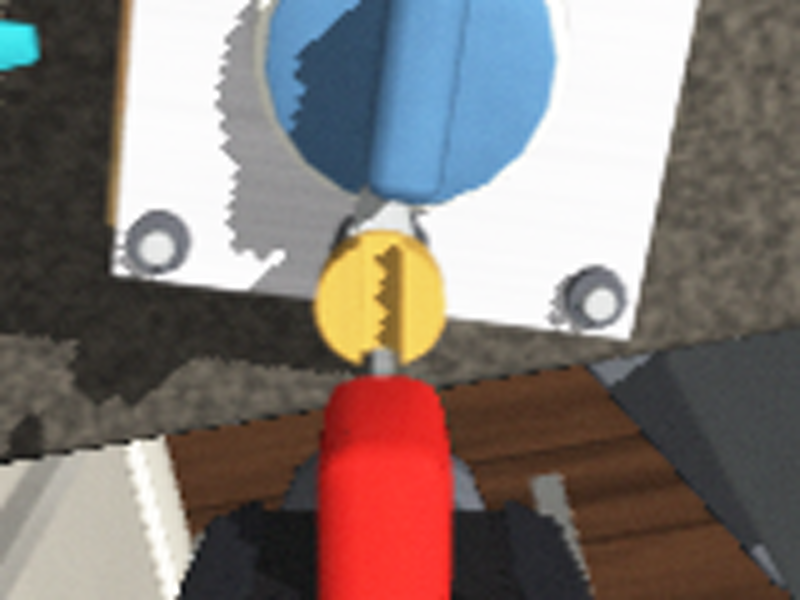

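The crop shows the brass head at (380,295) with its slot vertical in the picture, in line with the tool's x, and the blade tip at (383,360) in line with it. So I correct 3 mm along x and lower.

```bash
python3 -m inch '-1 .0032 .0004 .004 0 0 0;-1 0 0 .008 0 0 0;-1 0 0 .008 0 0 0;-1 0 0 .008 0 0 0;-1 0 0 .006 0 0 0;-1 0 0 .004 0 0 0;-1 0 0 .004 0 0 0;-1 0 0 0 0 0 0;-1 0 0 0 0 0 0' ; python3 - <<'E'
from h import *
s=get_state();print(s["contact_force"],s["moment"],s["tool_pos"])
E
```

```text
clock: 7.25
tool_pos: [0.559, 0.0679, 0.1916]
eef_rot: [0.938, -0.348, -0.0, 0.0]
contact_force: [-0.2, -0.5, -0.4]
opening: 0.143
finger_force: 45.0
[-0.16349063 -0.46222233 -0.36483064] [0.13188865 0.02435311 0.00494937] [0.55895081 0.06793169 0.19158821]
```

```bash
python3 -m inch '-1 -.0018 -.0006 .0015 0 0 0;-1 0 0 .0015 0 0 0;-1 0 0 0 0 0 -.07;-1 0 0 0 0 0 -.07;-1 0 0 0 0 0 -.07;-1 0 0 0 0 0 -.07;-1 0 0 0 0 0 -.07;-1 0 0 0 0 0 0' ; python3 - <<'E'
from h import *
s=get_state();print(s["contact_force"],s["moment"],s["tool_pos"])
E
```

```text
clock: 7.92
tool_pos: [0.5582, 0.0701, 0.1889]
eef_rot: [0.984, -0.178, 0.0, -0.001]
contact_force: [-0.2, 2.4, -1.5]
opening: 0.141
finger_force: 45.0
[-0.24204223  2.35031944 -1.47943772] [ 0.25720892 -0.08623574 -0.09553285] [0.5582073  0.07013742 0.18889827]
```

Moment z of -0.096 N m shows the blade is engaged and turning the screw. I carry on turning.

```bash
python3 -m inch '-1 0 0 0 0 0 -.08;-1 0 0 0 0 0 -.08;-1 0 0 0 0 0 -.08;-1 0 0 0 0 0 -.08;-1 0 0 0 0 0 -.08;-1 0 0 0 0 0 -.08;-1 0 0 0 0 0 -.08;-1 0 0 0 0 0 -.08;-1 0 0 0 0 0 -.08;-1 0 0 0 0 0 -.08;-1 0 0 0 0 0 -.08;-1 0 0 0 0 0 -.08;-1 0 0 0 0 0 -.08;-1 0 0 0 0 0 0;-1 0 0 0 0 0 0;-1 0 0 0 0 0 0' ; python3 - <<'E'
from h import *
s=get_state();print(s["contact_force"],s["moment"],s["tool_pos"],np.degrees(np.arctan2(*R.from_quat(s["eef_rot"]).as_matrix()[[1,0],0])))
E
```

```text
clock: 9.25
tool_pos: [0.5583, 0.0705, 0.1889]
eef_rot: [0.943, 0.332, 0.001, -0.0]
contact_force: [0.4, 3.2, -1.3]
opening: 0.142
finger_force: 45.1
[ 0.43151648  3.1678444  -1.29303239] [ 0.9438399  -0.09784841 -0.08852584] [0.55826667 0.07052226 0.1889014 ] 38.81954988382654
```

```bash
python3 -m inch '-1 0 0 0 0 0 .06;-1 0 0 0 0 0 .06;-1 0 0 -.005 0 0 0;-1 0 0 -.01 0 0 0;-1 0 0 -.01 0 0 0;-1 0 0 -.01 0 0 0;-1 0 0 -.01 0 0 0;-1 0 0 0 0 0 0;-1 0 0 0 0 0 0' ; python3 - <<'E'
from h import *
s=get_state();p,d=snapshot("wrist")
cv2.imwrite("pics/c4.png",cv2.resize(p[130:260,240:400,::-1],None,fx=4,fy=4,interpolation=cv2.INTER_CUBIC))
print(s["tool_pos"],np.degrees(np.arctan2(*R.from_quat(s["eef_rot"]).as_matrix()[[1,0],0])))
E
```

```text
clock: 10.0
tool_pos: [0.5585, 0.0693, 0.2347]
eef_rot: [0.961, 0.276, 0.001, 0.0]
contact_force: [0.7, -0.4, -0.9]
opening: 0.142
finger_force: 45.0
[0.55845873 0.06931536 0.23471786] 32.06151101740062
```

View pics/c4.png

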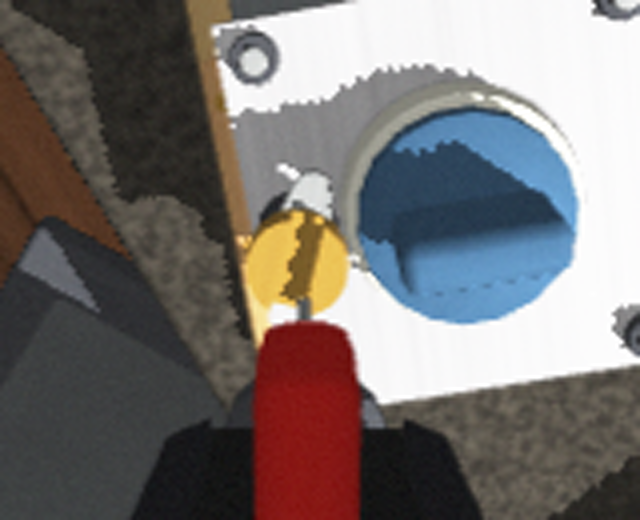

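The crop shows the slot tilted about 10° from the tool axis, i.e. lock angle about 1.2 rad, with the tab pointing up at (305,190), clear of the blue flange. The key goes back to its block.

```bash
python3 -m inch '-1 0 0 0 0 0 .1028;-1 0 0 0 0 0 .1028;-1 0 0 0 0 0 .1028;-1 0 0 0 0 0 .1028;-1 0 0 0 0 0 .1028;-1 0 0 0 0 0 .1028;-1 0 0 0 0 0 .1028;-1 0 0 0 0 0 .1028;-1 0 .01 0 0 0 0;-1 .0016 .023 0 0 0 0;-1 .0016 .023 0 0 0 0;-1 .0016 .023 0 0 0 0;-1 .0016 .023 0 0 0 0;-1 .0016 .023 0 0 0 0;-1 .0016 .023 0 0 0 0;-1 .0016 .023 0 0 0 0;-1 .0016 .023 0 0 0 0;-1 .0016 .023 0 0 0 0;-1 .0016 .023 0 0 0 0;-1 0 0 0 0 0 0' ; python3 -m inch '-1 0 0 0 0 0 0;-1 0 0 0 0 0 0;-1 0 0 0 0 0 0'; python3 - <<'E'
from h import *
s=get_state();t=s["tool_pos"];M=R.from_quat(s["eef_rot"]).as_matrix();print(t,np.degrees(np.arctan2(M[1,0],M[0,0])),"tool shift to go",M.T@(np.array([.5122,-.167,.079])-t))
E
```

```text
clock: 11.72
tool_pos: [0.5085, -0.1732, 0.2334]
eef_rot: [0.991, -0.134, -0.001, 0.002]
contact_force: [0.2, -1.1, -1.5]
opening: 0.141
finger_force: 45.0
clock: 11.97
tool_pos: [0.5112, -0.165, 0.2336]
eef_rot: [0.992, -0.129, -0.0, -0.0]
contact_force: [-0.7, -0.1, -0.7]
opening: 0.143
finger_force: 45.0
[ 0.51120749 -0.16501111  0.23356052] -14.875371776409724 tool shift to go [0.00154094 0.00180785 0.15455825]
```

```bash
python3 -m inch '-1 .0016 .0018 .015 0 0 0;-1 0 0 .02 0 0 0;-1 0 0 .02 0 0 0;-1 0 0 .02 0 0 0;-1 0 0 .015 0 0 0;-1 0 0 .008 0 0 0;-1 0 0 .008 0 0 0;-1 0 0 .008 0 0 0;-1 0 0 .008 0 0 0;-1 0 0 .008 0 0 0;-1 0 0 .008 0 0 0;-1 0 0 .008 0 0 0;-1 0 0 .0055 0 0 0;-1 0 0 0 0 0 0;-1 0 0 0 0 0 0'
```

```text
clock: 13.22
tool_pos: [0.512, -0.1682, 0.0818]
eef_rot: [0.991, -0.131, -0.0, -0.0]
contact_force: [-0.3, 0.8, -1.8]
opening: 0.14
finger_force: 45.0
```

```bash
python3 -m inch '-1 0 0 .003 0 0 0;-1 0 0 0 0 0 0;0 0 0 0 0 0 0;.3 0 0 0 0 0 0;.5 0 0 0 0 0 0;.5 0 0 0 0 0 0;.5 0 0 0 0 0 0;.5 0 0 0 0 0 0;.5 0 0 0 0 0 0;.5 0 0 -.01 0 0 0;.5 0 0 -.02 0 0 0;.5 0 0 -.02 0 0 0;.5 0 0 -.02 0 0 0;.5 0 0 -.02 0 0 0;.5 0 0 -.02 0 0 0;.5 0 0 -.02 0 0 0;.5 0 0 -.02 0 0 0;.5 0 0 0 0 0 0;.5 0 0 0 0 0 0'; python3 - <<'E'
from h import *
p,d=snapshot("wrist");X=cloud("wrist",d);H=hsv(p);h,S=H[...,0],H[...,1];z=X[...,2]
M=((h<4)|(h>176))&(S>190)&(z>.094)&(z<.1)&(np.hypot(X[...,0]-.512,X[...,1]+.167)<.05);print("key",M.sum(),rect(X[M][:,:2]),np.median(X[M],0))
B=(z>.0475)&(z<.053)&(np.hypot(X[...,0]-.512,X[...,1]+.167)<.06);print("block",rect(X[B][:,:2]))
for zz in(.1,.14,.17,.2):
  for n in("scene","w"):
    Y=cloud("scene",np.load("pics/scene0.npy")) if n=="scene" else cloud("wrist",np.load("pics/w1.npy"),None) if 0 else X
    k=(Y[...,2]>zz)&(Y[...,0]>.63)&(Y[...,0]<.9)&(Y[...,1]>-.1)&(Y[...,1]<.25)&(Y[...,2]<.35)
    if k.sum():print(n,zz,k.sum(),Y[k].min(0).round(3))
E
```

```text
clock: 14.8
tool_pos: [0.5127, -0.1687, 0.2306]
eef_rot: [0.991, -0.131, 0.001, 0.0]
contact_force: [0.4, 0.6, -0.1]
opening: 0.748
finger_force: 0.0
key 462 (array([ 0.5116, -0.1687]), array([56.6, 11.2]), -14.7) [ 0.51193987 -0.1691607   0.09494649]
block (array([ 0.511 , -0.1667]), array([85.4, 66.1]), -15.3)
scene 0.1 2405 [ 0.727 -0.077  0.1  ]
w 0.1 17 [0.646 0.02  0.1  ]
scene 0.14 930 [ 0.78  -0.077  0.14 ]
scene 0.17 747 [ 0.78  -0.071  0.17 ]
scene 0.2 529 [ 0.781 -0.057  0.2  ]
```

The key is home, with its bar top at 95 mm, 2 mm off centre. On to the stopper.

```bash
python3 -m inch '.5 0 0 0 0 0 .113;.5 0 0 0 0 0 .113;.5 0 0 0 0 0 .113;.5 0 0 0 0 0 .113;.5 0 0 0 0 0 .113;.5 -.0101 -.0194 0 0 0 0;.5 -.0101 -.0194 0 0 0 0;.5 -.0101 -.0194 0 0 0 0;.5 -.0101 -.0194 0 0 0 0;.5 -.0101 -.0194 0 0 0 0;.5 -.0101 -.0194 0 0 0 0;.5 -.0101 -.0194 0 0 0 0;.5 -.0101 -.0194 0 0 0 0;.5 -.0101 -.0194 0 0 0 0;.5 -.0101 -.0194 0 0 0 0;.5 0 0 0 0 0 0;.5 0 0 0 0 0 0;.5 0 0 0 0 0 0'; python3 - <<'E'
from h import *
s=get_state();t=s["tool_pos"];A=R.from_quat(s["eef_rot"]).as_matrix()
p,d=snapshot("wrist");X=cloud("wrist",d);H=hsv(p);h,S=H[...,0],H[...,1];z=X[...,2]
near=np.hypot(X[...,0]-.586,X[...,1]-.0375)<.035
for lo,hi in((.14,.147),(.105,.116)):
  M=(h>95)&(h<120)&(S>100)&(z>lo)&(z<hi)&near;c=rect(X[M][:,:2]);print(M.sum(),c,np.median(X[M],0))
  print(A.T@(np.r_[c[0],.126]-t))
N=(z>.088)&(z<.096)&(np.hypot(X[...,0]-.586,X[...,1]-.0375)<.085);print(rect(X[N][:,:2]))
print(t,np.degrees(np.arctan2(A[1,0],A[0,0])),s["q"])
E
```

```text
clock: 16.35
tool_pos: [0.5857, 0.0358, 0.2283]
eef_rot: [0.915, -0.403, -0.001, 0.001]
contact_force: [-0.5, 0.7, 0.0]
opening: 0.75
finger_force: 0.0
573 (array([0.5867, 0.0376]), array([36.7, 12.2]), -47.3) [0.58744116 0.03671436 0.1430216 ]
[-0.00061393 -0.00223112  0.10227079]
1638 (array([0.5873, 0.0371]), array([51.5, 51.5]), -48.6) [0.59024205 0.03415666 0.11391718]
[ 0.00016011 -0.00233533  0.10227018]
(array([0.5859, 0.038 ]), array([108.8, 108.3]), -48.0)
[0.58570834 0.0357991  0.22827631] -47.4732165372641 [-0.26550041  0.67368737  0.21709491  1.71876682 -0.19183361  0.77242192
 -2.35560451]
```

```bash
python3 -m inch '.5 0 -.0022 .017 0 0 0;.5 0 0 .018 0 0 0;.5 0 0 .018 0 0 0;.5 0 0 .018 0 0 0;.5 0 0 .018 0 0 0;.5 0 0 .013 0 0 0;.5 0 0 0 0 0 0;-1 0 0 0 0 0 0;-1 0 0 0 0 0 0;-1 0 0 0 0 0 0;-1 0 0 0 0 0 0;-1 0 0 0 0 0 0;-1 0 0 0 0 0 0;-1 0 0 0 0 0 0;-1 0 0 0 0 0 0;-1 0 0 0 0 0 0;-1 0 0 0 0 0 0;-1 0 0 0 0 0 0;-1 0 0 0 0 0 0' 60
```

```text
clock: 17.98
tool_pos: [0.5875, 0.0379, 0.1273]
eef_rot: [0.915, -0.402, -0.001, 0.001]
contact_force: [-4.0, -2.5, 5.1]
opening: 0.144
finger_force: 60.0
```

```bash
python3 -m inch '-1 0 0 0 0 0 -.09;-1 0 0 0 0 0 -.09;-1 0 0 -.0005 0 0 -.09;-1 0 0 -.0005 0 0 -.09;-1 0 0 -.0005 0 0 -.09;-1 0 0 -.0005 0 0 .09;-1 0 0 -.0005 0 0 .09;-1 0 0 -.0005 0 0 .09;-1 0 0 -.0005 0 0 .09;-1 0 0 -.0005 0 0 .09;-1 0 0 0 0 0 0'; python3 - <<'E'
from h import *
s=get_state();A=R.from_quat(s["eef_rot"]).as_matrix();print(s["contact_force"],s["moment"],np.degrees(np.arctan2(A[1,0],A[0,0])))
E
```

```text
clock: 18.9
tool_pos: [0.5875, 0.0384, 0.1298]
eef_rot: [0.915, -0.403, -0.001, 0.001]
contact_force: [0.4, -1.7, -8.5]
opening: 0.143
finger_force: 60.0
[ 0.38269736 -1.68842472 -8.53507691] [-0.37715179  0.02440777 -0.0176371 ] -47.4876998317179
```

```bash
python3 -m inch '-1 0 0 0 0 0 -.09;-1 0 0 -.0004 0 0 -.09;-1 0 0 -.0005 0 0 -.09;-1 0 0 -.0005 0 0 -.09;-1 0 0 -.0005 0 0 -.09;-1 0 0 0 0 0 .09;-1 0 0 -.0005 0 0 .09;-1 0 0 -.0005 0 0 .09;-1 0 0 -.0005 0 0 .09;-1 0 0 -.0005 0 0 .09;-1 0 0 0 0 0 -.09;-1 0 0 -.0005 0 0 -.09;-1 0 0 -.0005 0 0 -.09;-1 0 0 -.0005 0 0 -.09;-1 0 0 -.0005 0 0 -.09'; python3 - <<'E'
from h import *
s=get_state();A=R.from_quat(s["eef_rot"]).as_matrix();print(s["contact_force"],s["moment"],s["tool_pos"],np.degrees(np.arctan2(A[1,0],A[0,0])))
p,d=snapshot("wrist");X=cloud("wrist",d);H=hsv(p);h,S=H[...,0],H[...,1];z=X[...,2]
near=np.hypot(X[...,0]-.586,X[...,1]-.0375)
M=(h>95)&(h<120)&(S>100)&(near<.03)&(z>.1)&(z<.16)
print(M.sum(),np.histogram(z[M],np.arange(.1,.161,.003)))
T=M&(z>.1435);print("bar",T.sum(),rect(X[T][:,:2])) if T.sum()>20 else 0
N=(z>.088)&(z<.098)&(near<.085)&(near>.035);print("plate",rect(X[N][:,:2]),np.median(z[N]))
E
```

```text
clock: 20.15
tool_pos: [0.5885, 0.0394, 0.1361]
eef_rot: [0.983, -0.185, 0.0, -0.001]
contact_force: [0.9, -0.9, -8.8]
opening: 0.143
finger_force: 60.1
[ 0.90055433 -0.93157414 -8.79417394] [ 0.15194583 -0.25428335 -0.41076524] [0.58853994 0.03935236 0.13612954] -21.289340454045025
3543 (array([   0,    0,    0,    0,    3,   86,  304, 1298,   64,   50,   64,
         51,   65,   65,   76,   81,  410,  926,    0,    0]), array([0.1  , 0.103, 0.106, 0.109, 0.112, 0.115, 0.118, 0.121, 0.124,
       0.127, 0.13 , 0.133, 0.136, 0.139, 0.142, 0.145, 0.148, 0.151,
       0.154, 0.157, 0.16 ]))
bar 1459 (array([0.5868, 0.0353]), array([33.9, 26.3]), -39.3)
plate (array([0.5866, 0.0388]), array([108.4, 108.2]), 43.9) 0.09235531743619049
```

The stopper is up about 9 mm, the jar plate is still at 92.5 mm, and the twist moment is 0.41 N m. I continue.

```bash
python3 -m inch '-1 0 0 0 0 0 .09;-1 0 0 -.0003 0 0 .09;-1 0 0 -.0005 0 0 .09;-1 0 0 -.0005 0 0 .09;-1 0 0 -.0005 0 0 .1;-1 0 0 0 0 0 -.09;-1 0 0 -.0005 0 0 -.09;-1 0 0 -.0005 0 0 -.09;-1 0 0 -.0005 0 0 -.09;-1 0 0 -.0005 0 0 -.09;-1 0 0 0 0 0 .09;-1 0 0 -.0005 0 0 .09;-1 0 0 -.0005 0 0 .09;-1 0 0 -.0005 0 0 .09;-1 0 0 -.0005 0 0 .09;-1 0 0 0 0 0 -.09;-1 0 0 -.0006 0 0 -.09;-1 0 0 -.0006 0 0 -.09;-1 0 0 -.0006 0 0 -.09;-1 0 0 -.0006 0 0 -.09'; python3 -m inch '-1 0 0 0 0 0 .09;-1 0 0 -.0006 0 0 .09;-1 0 0 -.0006 0 0 .09;-1 0 0 -.0006 0 0 .09;-1 0 0 -.0006 0 0 .09;-1 0 0 0 0 0 -.09;-1 0 0 -.0006 0 0 -.09;-1 0 0 -.0006 0 0 -.09;-1 0 0 -.0006 0 0 -.09;-1 0 0 -.0006 0 0 -.09;-1 0 0 0 0 0 0'
```

```text
clock: 21.87
tool_pos: [0.5892, 0.0395, 0.1455]
eef_rot: [0.982, -0.19, 0.001, -0.001]
contact_force: [0.7, 0.3, -1.1]
opening: 0.139
finger_force: 60.0
clock: 22.78
tool_pos: [0.5892, 0.0392, 0.1506]
eef_rot: [0.982, -0.191, 0.001, -0.001]
contact_force: [-0.2, -0.8, -1.4]
opening: 0.141
finger_force: 60.0
```

```bash
python3 -m inch '-1 0 0 -.004 0 0 0;-1 0 0 -.008 0 0 0;-1 0 0 -.01 0 0 0;-1 0 0 -.01 0 0 0;-1 0 0 -.012 0 0 0;-1 0 0 -.015 0 0 0;-1 0 0 -.015 0 0 0;-1 0 0 -.008 0 0 0;-1 0 0 0 0 0 0;-1 0 0 0 0 0 0'; python3 - <<'E'
from h import *
s=get_state();p,d=snapshot("wrist");X=cloud("wrist",d);H=hsv(p);h,S=H[...,0],H[...,1];z=X[...,2];t=s["tool_pos"]
near=np.hypot(X[...,0]-t[0],X[...,1]-t[1])
M=(h>95)&(h<120)&(S>100)&(near<.035)&(z>.15)&(z<.27)
print("blue z",np.histogram(z[M],np.arange(.16,.27,.004)));T=M&(z>np.percentile(z[M],99)-.005);print(rect(X[T][:,:2]),z[T].max())
n2=np.hypot(X[...,0]-.586,X[...,1]-.038);N=(z>.088)&(z<.098)&(n2<.085);print("plate",rect(X[N][:,:2]),np.median(z[N]))
print(t)
E
```

```text
clock: 23.62
tool_pos: [0.5885, 0.0387, 0.2327]
eef_rot: [0.981, -0.193, 0.001, -0.0]
contact_force: [-0.3, -0.3, -1.2]
opening: 0.148
finger_force: 60.0
blue z (array([   0,    0,    0,    0,    0,    0,    0,    0,    0,    0,    0,
          0,   43,  205, 1486,   71,   77,   69,   84,   92,  128, 1105,
        208,    0,    0,    0,    0]), array([0.16 , 0.164, 0.168, 0.172, 0.176, 0.18 , 0.184, 0.188, 0.192,
       0.196, 0.2  , 0.204, 0.208, 0.212, 0.216, 0.22 , 0.224, 0.228,
       0.232, 0.236, 0.24 , 0.244, 0.248, 0.252, 0.256, 0.26 , 0.264,
       0.268]))
(array([0.5886, 0.0371]), array([33.2, 12.9]), -23.0) 0.24961995830064118
plate (array([0.5856, 0.039 ]), array([108.6, 108.1]), -46.5) 0.0914706688330589
[0.58847328 0.03872379 0.2326937 ]
```

The stopper is out and upright in the fingers, and the jar is still seated. I carry it to the saucer.

```bash
python3 -m inch '-1 0 .008 0 0 0 0;-1 0 .02 0 0 0 0;-1 0 .028 0 0 0 0;-1 0 .028 0 0 0 0;-1 0 .028 0 0 0 0;-1 0 .028 0 0 0 0;-1 0 .028 0 0 0 0;-1 0 .028 0 0 0 0;-1 0 .028 0 0 0 0;-1 0 .028 0 0 0 0;-1 0 .028 0 0 0 0;-1 0 .028 0 0 0 0;-1 0 .028 0 0 0 0;-1 0 .028 0 0 0 0;-1 0 .028 0 0 0 0;-1 0 .026 0 0 0 0;-1 0 .01 0 0 0 0;-1 0 0 0 0 0 0;-1 0 0 0 0 0 0;-1 0 0 0 0 0 0'; python3 - <<'E'
from h import *
s=get_state();t=s["tool_pos"];A=R.from_quat(s["eef_rot"]).as_matrix()
p,d=snapshot("wrist");X=cloud("wrist",d);H=hsv(p);h,S=H[...,0],H[...,1];z=X[...,2]
near=np.hypot(X[...,0]-.431,X[...,1]+.3586)
F=(z>.003)&(z<.021)&(h<18)&(S>120)&(near<.1);print(F.sum(),rect(X[F][:,:2]))
M=(h>95)&(h<120)&(S>100)&(z>.15)&(z<.27);T=M&(z>.24);print("bar",rect(X[T][:,:2]),np.percentile(z[T],[50,95]))
print(t,A.T@(np.array([.4311,-.3586,.051])-t))
E
```

```text
clock: 25.33
tool_pos: [0.4275, -0.3554, 0.2318]
eef_rot: [0.982, -0.191, -0.0, -0.001]
contact_force: [-0.5, 0.5, -1.8]
opening: 0.14
finger_force: 60.0
11165 (array([ 0.4367, -0.3612]), array([157.7, 146. ]), 67.0)
bar (array([ 0.4259, -0.3591]), array([33.9, 26.4]), -40.2) [0.24706083 0.24838497]
[ 0.42745671 -0.3554372   0.23177396] [0.00468445 0.00190394 0.18076762]
```

```bash
python3 -m inch '-1 .0047 .0019 .012 0 0 0;-1 0 0 .02 0 0 0;-1 0 0 .02 0 0 0;-1 0 0 .02 0 0 0;-1 0 0 .02 0 0 0;-1 0 0 .02 0 0 0;-1 0 0 .02 0 0 0;-1 0 0 .015 0 0 0;-1 0 0 .01 0 0 0;-1 0 0 .008 0 0 0;-1 0 0 .004 0 0 0;-1 0 0 .004 0 0 0;-1 0 0 .003 0 0 0;-1 0 0 .002 0 0 0;-1 0 0 0 0 0 0;-1 0 0 0 0 0 0'
```

```text
clock: 26.72
tool_pos: [0.4303, -0.3614, 0.0545]
eef_rot: [0.981, -0.193, 0.0, 0.0]
contact_force: [0.2, -0.1, -1.4]
opening: 0.141
finger_force: 60.0
```

```bash
for i in 1; do python3 -m inch '-1 0 0 .0015 0 0 0;-1 0 0 .0015 0 0 0;-1 0 0 0 0 0 0;-1 0 0 0 0 0 0'; done; python3 -m inch '-1 0 0 .001 0 0 0;-1 0 0 .001 0 0 0;-1 0 0 0 0 0 0;-1 0 0 0 0 0 0'
```

```text
clock: 27.05
tool_pos: [0.4301, -0.3612, 0.0511]
eef_rot: [0.981, -0.193, 0.0, 0.0]
contact_force: [0.7, 0.7, -0.9]
opening: 0.143
finger_force: 60.0
clock: 27.38
tool_pos: [0.4301, -0.3612, 0.0491]
eef_rot: [0.981, -0.193, -0.0, -0.0]
contact_force: [-0.4, 0.8, -0.7]
opening: 0.142
finger_force: 60.0
```

```bash
python3 -m inch '-1 0 0 .0008 0 0 0;-1 0 0 .0008 0 0 0;-1 0 0 0 0 0 0;-1 0 0 0 0 0 0'
```

```text
clock: 27.72
tool_pos: [0.4303, -0.3613, 0.0483]
eef_rot: [0.981, -0.193, 0.0, 0.0]
contact_force: [-0.5, 1.5, 6.2]
opening: 0.144
finger_force: 60.0
```

Contact on the floor at 6 N. I release slowly and look.

```bash
python3 -m inch '-1 0 0 -.0004 0 0 0;-.65 0 0 0 0 0 0;-.5 0 0 0 0 0 0;-.3 0 0 0 0 0 0;0 0 0 0 0 0 0;0 0 0 0 0 0 0;0 0 0 0 0 0 0;0 0 0 0 0 0 0;0 0 0 -.01 0 0 0;0 0 0 -.02 0 0 0;0 0 0 -.02 0 0 0;0 0 0 -.02 0 0 0;0 0 0 -.02 0 0 0;0 0 0 -.03 0 0 0;0 0 0 -.03 0 0 0;0 0 0 -.02 0 0 0;0 0 0 0 0 0 0;0 0 0 0 0 0 0' 20; python3 - <<'E'
from h import *
s=get_state()
p,d=snapshot("wrist");X=cloud("wrist",d);H=hsv(p);h,S=H[...,0],H[...,1];z=X[...,2]
near=np.hypot(X[...,0]-.431,X[...,1]+.36)
F=(z>.012)&(z<.021)&(h<18)&(S>120)&(near<.1);print("saucer",F.sum(),rect(X[F][:,:2]),np.percentile(z[F],[50,99]))
M=(h>95)&(h<120)&(S>100)&(z>.02)&(near<.06)
T=M&(z>.058);print("bar",rect(X[T][:,:2]),np.percentile(z[T],[5,50,95]));T=M&(z<.037);print("flange",rect(X[T][:,:2]),np.median(z[T]))
a=p[60:340,160:560,::-1]
p,d=snapshot("scene");b=p[150:290,200:440,::-1]
cv2.imwrite("pics/f.png",np.vstack([cv2.resize(a,(420,294)),cv2.resize(b,(420,245),interpolation=cv2.INTER_CUBIC)]))
X=cloud("scene",d);z=X[...,2];n2=np.hypot(X[...,0]-.586,X[...,1]-.038);N=(z>.085)&(z<.099)&(n2<.085);print("plate",rect(X[N][:,:2]),np.percentile(z[N],[10,50,90]))
E
```

```text
clock: 29.22
tool_pos: [0.4306, -0.3616, 0.2195]
eef_rot: [0.981, -0.193, 0.001, 0.001]
contact_force: [-0.3, 0.1, -0.4]
opening: 0.503
finger_force: 0.0
saucer 3892 (array([ 0.4305, -0.358 ]), array([157.6, 157.5]), 39.5) [0.01493267 0.01815588]
bar (array([ 0.428 , -0.3616]), array([36. , 12.1]), -22.6) [0.05949188 0.06236636 0.06380518]
flange (array([ 0.4279, -0.3608]), array([50.8, 50.4]), -21.7) 0.03337107561038586
plate (array([0.5864, 0.0409]), array([111.4, 108.7]), -47.0) [0.08967594 0.09131625 0.09541415]
```

View pics/f.png

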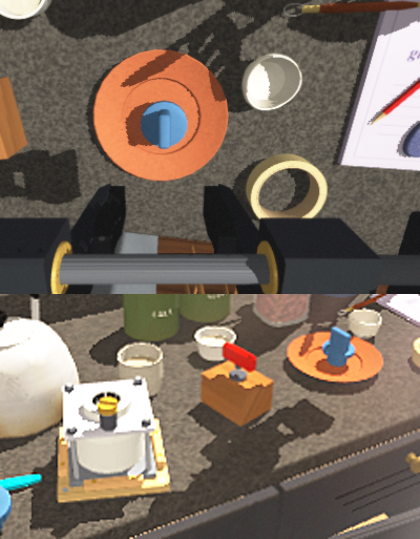

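The stopper stands upright in the saucer at (165,122) in the upper half, about 4 mm off centre. In the lower half the key is in its block at (238,375), the jar is seated at (108,440), and the pots have not moved.

```bash
python3 -c "
from plant import r
print(r.finish_job())"
```

```text
the job is handed in; nothing more can be done
None
```

The job is handed in at about 29 s of robot time: the lock screw is turned to about 1.2 rad, the key is back in its block, and the stopper stands upright in the saucer about 4 mm off centre. The jar stayed seated and the pots were left alone; no verdict was returned.

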